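# Hold the microscope pillar block against the sprung stop

## Robot

A 6-joint arm with a two-finger parallel gripper is mounted at the origin on the work surface. World frame = base frame: x ahead of the robot, y to its left, z up, the work surface at z = 0. Lengths are in m, angles in rad, forces in N, time in s.
With the tool pointing down it reaches from about 0.325 to 0.85 m from the base axis. Payload 15.5 kg.
Tool frame: the origin (TCP) lies midway between the tips of the shut fingers; the grasp point (between the pads) lies 19 mm behind it; z points along the fingers, y is the line along which they close (so a half turn about z gives the same grasp; the last joint's range is limited). The gripper opens to 91 mm and grips with 3 to 60 N. Pads are 32 mm wide; open, the fingers measure 118 mm over their backs; the gripper's body (76 mm by 178 mm) begins 60 mm behind the grasp point.
Start: joints at [-1.236, 0.494, 1.345, -0, 1.302, -0.096], TCP at [0.261, -0.568, 0.214] pointing down, gripper open.
Joint ranges: [-2.91, 2.91], [-0.82, 2.16], [0.22, 2.67], [-1.22, 4.37], [0.12, 2.79], [-3.08, 3.08]. Speed limits (rad/s): [1.89, 1.89, 2.57, 3.01, 3.01, 3.01].

## Interface

Orientations are given as a unit quaternion [w, x, y, z].
In Python, from bench import monitor, eyes, robot gives the robot as it stands.
- The arm moves only by the tool jog_arm, never from a script. Its arguments are lists of equal length, an entry for each row: "dp": the shift along the world's x, y, z in units of 0.4 m (1.0 is 0.4 m), a list of three; "spin": the turn about the world's z in units of 2 rad (1.0 is 2 rad); "jaw": the closure, from -1 (fully open) to 1 (shut). In form: {"dp": [[dx, dy, dz], ...], "spin": [spin, ...], "jaw": [jaw, ...]}. A call has 1 to 10 rows; each row is the pose to reach, as a shift and turn from the pose commanded when the call began; what a row does not reach only later rows make up. A row lasts 1/10 s, in which the tool goes at most 50 mm and 8.59 degrees, less where a joint would pass 70% of its speed; a pose out of reach is approached as far as the arm can. A call with a number of a shift or a turn outside -1 to 1 is refused whole. A call with a gripper value outside its range is refused whole. The fingers move at their own pace and stop on an object; the grip force is fixed at half the most. Time passes only in rows, so rows that repeat a pose let the fingers close. It gives the time, the measured TCP pose, the force, the opening and the grip force at its end, in the units of the state.
- monitor.sense(): the state, without advancing time (a new reading comes with each control period).
- eyes.grab_frame(name): name is "scene" or "top" or "wrist"; returns the picture (480x640x3 uint8, red, green, blue); there is no depth.
- eyes.calibration(name): a dict with "fx", "fy", "cx", "cy" (pixels), "rvec" (rotation vector, rad) and "tvec" (3), from world to camera coordinates, as OpenCV has them; the wrist camera has in their place "mount" (4x4, takes a point from camera to tool coordinates, whose origin is the TCP and whose axes are the flange's). Camera axes: x right, y down, z forward; pixel columns grow to the right and rows downward; lengths in m; the calibration is good to about 2 mm. The wrist camera is an equidistant fisheye: a pixel r from the principal point sees the ray r / f radians off the axis. A picture is of the moment at which its call begins: read the wrist's pose just before it. calibration takes no time and is no camera call.
- robot.finish_job(): hands the job in; it is judged then, once.
The state is a dict: "t": time; "qpos": joint angles; "dq": joint speeds; "joint_torque": joint torques, N m; "position": TCP position; "ee_rot": TCP orientation; "contact_force": force on the tool from outside, world axes, zero at the start; "torque": the same for the moment, N m; "width": finger opening in m; "grasp_force": force on a finger pad.
Only numpy, scipy, OpenCV 4.12 (cv2) and the standard library are available. Lean on these libraries where they do the work, as an engineer would, in place of code of your own. Each camera call takes 0.05 s, during which the arm holds its last target. There are 200 camera calls.

## Task

Set the aluminium block with the upright rectangular pillar down in the channel of the dark steel fixture, lengthwise along the channel and still clear of the sprung steel stop plate. Then slide it flush against the plate and press the plate back until its ears stand between the two engraved lines on the guide strips, never ramming the plate to the end of its travel, and finish while still holding the block there with that steady push (about 9 newtons), as a third hand for the colleague who will screw it down. Leave the other parts on the bench where they are.

Things in the scene. Friction and masses are not known exactly. Their poses are not given: they have to be found in the camera images.
- pillar_block: Loose aluminium block, 0.34 to 0.55 kg. Base 80 (own x) x 62 (own y) x 22 mm high; from the middle of its top rises a rectangular pillar, 34 (own x) x 24 (own y) mm, 55 mm tall (77 mm in all). Origin: centre of the underside; z up. A half turn leaves it the same. Grip it across the pillar, best over the 24 mm.
- fixture: Dark steel fixture fixed to the bench, 300 (own x) x 130 (own y) mm. Origin: centre of its underside; +x is the pressing direction, z up. Channel 70 mm wide on y = 0, floor 16 mm above the origin, open at -x, between two aluminium guide strips (y = +-35 to 55 mm, tops at 28 mm, x = -144 to +141 mm). End wall x = 129 to 143 mm, top at 60 mm.
- plate_face (a point): Steel stop plate across the channel, 64 mm wide, 8 thick, 18 to 48 mm above the fixture's underside, with an ear each side over the guide strips. Point: middle of the pressing face (it looks to the fixture's -x), at rest at fixture x = 60, z = 36 mm; axes as the fixture's. The block lengthwise first touches it with its origin at fixture x = 20 mm.
- stop_plate (a joint): How far the stop plate is pressed in, m: 0 at rest, 0.045 at the hard end of its travel. Its spring pushes back with 400 N per m (4 N per 10 mm) from 0.
- plate_pointer (a point): Middle of the plate's ear on the fixture's +y side (mid-thickness, 4 mm behind the pressing face): at the near line when the slide is at 0.015, at the far line at 0.030.
- mark_near (a point): Near one of the two engraved lines, on top of the +y guide strip (79 mm along the fixture's x; the same line is on the other strip).
- mark_far (a point): Far one of the two engraved lines, on top of the +y guide strip (94 mm along the fixture's x; the same line is on the other strip).
- counterweight: Bystander: round steel counterweight, 58 mm across, 48 mm high with a 24 mm stub on top; origin under its centre.
- spacer: Bystander: plain aluminium spacer without pillar, 70 x 50 x 24 mm; origin under its centre.
- screwdriver: Bystander: screwdriver lying on the bench beyond the fixture.
- screw_jar: Bystander: closed glass jar with steel cap, 60 mm across, 65 mm high, origin under its centre.
Mind the look-alikes: they are no part of the job. Leave any purple or yellow look-alike of the pillar_block alone.

How it is judged:
On the way:
1. the block is down in the channel, lengthwise, with the stop plate still at rest (z of pillar_block in the frame of fixture between 0.013 and 0.02 m and y of pillar_block in the frame of fixture between -0.008 and 0.008 m and x of pillar_block in the frame of fixture between -0.13 and 0.0205 m and angle between the x axis of pillar_block and the x axis of fixture, either way round below 0.14 rad and value of joint stop_plate below 0.004 m), for 0.2 s.
At the end, for the whole second after the job is handed in: For the last second the robot holds the block still (<10 mm/s) against the plate: plate in 15-30 mm, 5.5-12.5 N from the block alone; block within 4 mm of the channel floor, 8 mm of its centre line, 0.10 rad lengthwise, 0.08 rad upright; bystanders within 30 mm of their starts (value of joint stop_plate between 0.015 and 0.03 m and contact force between pillar_block and stop_plate between 5.5 and 12.5 N and contact force between any of the fingers, the arm and pillar_block above 1 N and contact force between each of the fingers, the arm and stop_plate below 0.5 N and z of pillar_block in the frame of fixture between 0.013 and 0.02 m and y of pillar_block in the frame of fixture between -0.008 and 0.008 m and angle between the x axis of pillar_block and the x axis of fixture, either way round below 0.1 rad and angle between pillar_block's own z axis and vertical below 0.08 rad and linear speed of pillar_block below 0.01 m/s and distance of each of counterweight, spacer, screwdriver, screw_jar from where it was at the start of the episode below 0.03 m); the arm keeps its last pose, push and grip.
It fails at once if the stop plate is rammed to the end of its travel (value of joint stop_plate above 0.042 m).
It fails at once if a bystander is disturbed (distance of any of counterweight, spacer, screwdriver, screw_jar from where it was at the start of the episode above 0.03 m).
It also fails if it takes over 48 s, if anything falls off the work surface, if the arm or the gripper's body presses on something with over 40 N, if the wrist force passes 120 N, or if a joint passes its speed limit or range.

## Working session

There is one attempt and no reset: what is moved stays moved. The work goes in short steps, Python scripts to look and compute and a tool call to move; the robot and the scene stay as the last step left them, time stands still between calls to the robot, and variables do not carry over. Pictures are saved under pics/ and viewed, at most 10 in all, crops included, and the job is handed in when it is done.

Besides the shell and the picture viewer there is one more tool, called after "Emit:" as name([rows], argument=value, ...), one row to a line, values as JSON. jog_arm: Moves the arm, as the interface text tells. Shifts and turns lie within -1 to 1; 1 stands for 0.4 m of shift or 2 rad of turn. Its arguments: {"type":"object","properties":{"dp":{"type":"array"},"spin":{"type":"array"},"jaw":{"type":"array"}},"required":["dp","spin","jaw"]}

```bash
mkdir -p pics; ls
python3 - <<'E'
from bench import monitor, eyes, robot
import cv2,numpy as np
for n in("scene","top"):
    im=eyes.grab_frame(n); cv2.imwrite(f"pics/{n}0.png",im[:,:,::-1]); print(n,eyes.calibration(n))
print(eyes.calibration("wrist")); print(monitor.sense())
E
```

```text
pics
scene {'fx': 568.5321697406898, 'fy': 568.5321697406898, 'cx': 315.73772158693197, 'cy': 243.0587227927461, 'rvec': array([ 2.16886131,  1.22980501, -0.44264942]), 'tvec': array([-0.27106941, -0.33821752,  1.69974778])}
top {'fx': 449.14197359342444, 'fy': 449.14197359342444, 'cx': 323.56478157200286, 'cy': 242.26959878783148, 'rvec': array([ 2.16462416, -2.14532979,  0.15133558]), 'tvec': array([-0.04694101,  0.56693195,  0.95496808])}
{'fx': 371.64829954431775, 'fy': 371.64829954431775, 'cx': 318.5219110918568, 'cy': 240.101238949302, 'mount': array([[ 3.60645325e-04, -9.71642172e-01, -2.36455831e-01,
         6.77242585e-02],
       [ 9.99999365e-01,  9.78894640e-05,  1.12296476e-03,
         4.14128051e-04],
       [-1.06797338e-03, -2.36456086e-01,  9.71641590e-01,
        -1.70651614e-01],
       [ 0.00000000e+00,  0.00000000e+00,  0.00000000e+00,
         1.00000000e+00]])}
{'t': 0.1, 'qpos': array([-1.23552971e+00,  4.94125622e-01,  1.34606571e+00, -2.85914626e-05,
        1.30247925e+00, -9.54914708e-02]), 'dq': array([ 0.00081639,  0.00013532, -0.00028872,  0.0001583 ,  0.00233688,
        0.00102361]), 'joint_torque': array([ 1.39392709e-03, -8.80243349e+01, -3.82544911e+01,  7.10422662e-02,
        4.83518781e-02, -1.75148830e-05]), 'position': array([ 0.26086296, -0.56758852,  0.21339621]), 'ee_rot': array([-5.33444965e-04,  9.76894503e-01,  2.13721407e-01, -7.81433998e-05]), 'contact_force': array([0.15764218, 0.89964111, 0.81592295]), 'torque': array([0.01055185, 0.0369127 , 0.0629726 ]), 'grasp_force': 0.0, 'width': 0.09103374815175459}
```

View pics/scene0.png

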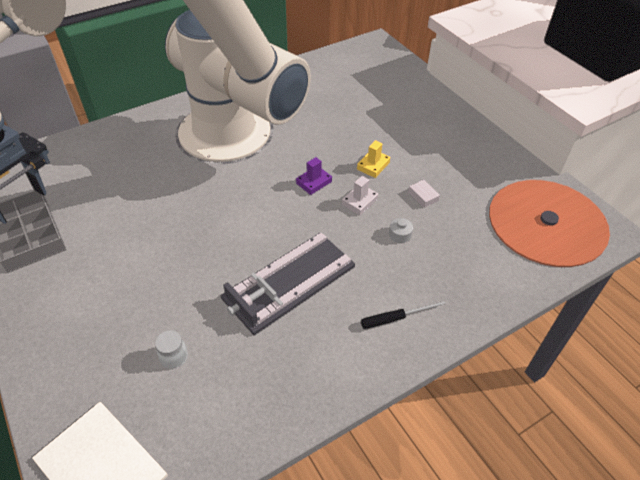

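View pics/top0.png

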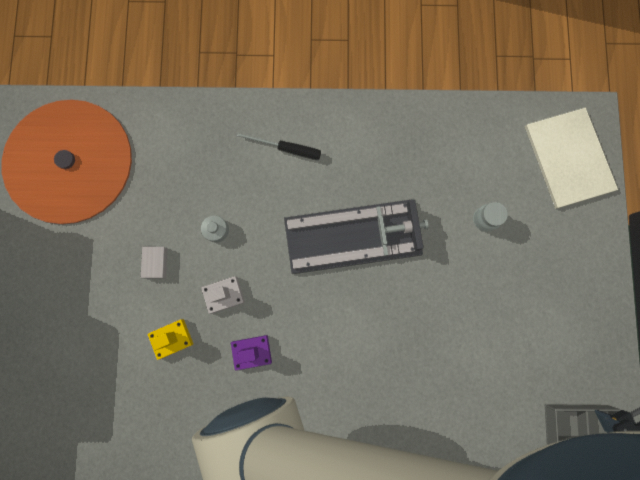

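The scene view shows the aluminium pillar block at about (361,195), and the top view shows it at (222,295). The fixture is at top (355,237), with its plate near (382,227) and its wall at +x on the right.

The candidates in the top view are the grey block (222,295), the yellow one (170,340), the purple one (251,352) and the pillarless spacer (152,262). The grey one fits because it is bare aluminium and has a pillar. I'll confirm this in an enlarged crop.

```bash
cat > h.py <<'E'
import numpy as np,cv2
from bench import monitor,eyes,robot
from scipy.spatial.transform import Rotation as R
def ray(n,px):
    c=eyes.calibration(n); M=R.from_rotvec(c["rvec"]).as_matrix()
    px=np.atleast_2d(px).astype(float)
    d=np.c_[(px[:,0]-c["cx"])/c["fx"],(px[:,1]-c["cy"])/c["fy"],np.ones(len(px))]@M
    return -M.T@c["tvec"],d
def wray(s,px):
    c=eyes.calibration("wrist"); px=np.atleast_2d(px).astype(float)
    v=(px-[c["cx"],c["cy"]])/c["fx"]; th=np.linalg.norm(v,axis=1,keepdims=True)+1e-9
    d=np.c_[v/th*np.sin(th),np.cos(th)]
    q=s["ee_rot"]; T=R.from_quat([q[1],q[2],q[3],q[0]]).as_matrix(); m=c["mount"]
    return s["position"]+T@m[:3,3], d@(T@m[:3,:3]).T
def plane(od,z):
    o,d=od; return o+d*((z-o[2])/d[:,2])[:,None]
def tri(a,b):
    "midpoints and gaps of paired rays"
    out=[]
    for da,db in zip(a[1],b[1]):
        A=np.c_[da,-db]; t=np.linalg.lstsq(A,b[0]-a[0],rcond=None)[0]
        p,q=a[0]+t[0]*da,b[0]+t[1]*db; out.append(np.r_[(p+q)/2,np.linalg.norm(p-q)])
    return np.array(out)
E
python3 - <<'E'
import cv2
a=cv2.imread("pics/top0.png")[260:340,180:290]; b=cv2.imread("pics/scene0.png")[165:220,330:405]
a=cv2.resize(a,(400,291),interpolation=2); b=cv2.resize(b,(397,291),interpolation=2)
c=cv2.imread("pics/top0.png")[190:285,270:435]; c=cv2.resize(c,(520,300),interpolation=2)
import numpy as np
o=np.zeros((595,800,3),np.uint8); o[:291,:400]=a;o[:291,400:797]=b;o[293:593,:520]=c
cv2.imwrite("pics/crop0.png",o)
E
```

```text
(no output)
```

View pics/crop0.png

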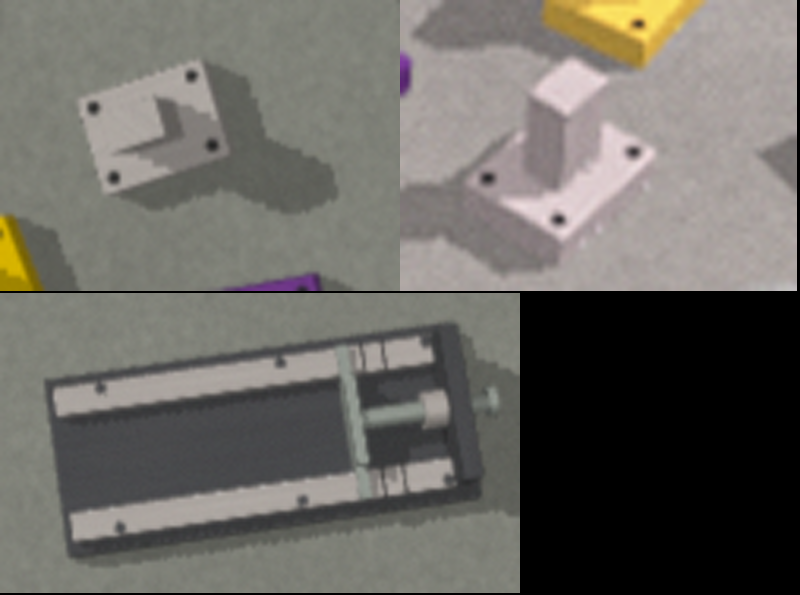

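The crop confirms it: bare aluminium base, four holes and an upright rectangular pillar. The channel's open end is at the left in the top view. I'll take a first estimate now and refine it with the wrist camera.

Run:
```python
from h import *
np.set_printoptions(precision=4,suppress=True)
k=400/110; a=np.array([[80,100],[203,60],[228,155],[107,193]])/k+[180,260]
P=plane(ray("top",a),.022); print("base top corners",P[:,:2].tolist(),P.mean(0))
k2=397/75; b=(np.array([[527,92],[571,58],[608,78],[566,113]])-[400,0])/k2+[330,165]
Q=plane(ray("scene",b),.077); print("pillar top",Q,Q.mean(0))
# base corners scene (left,front,right) vs top, height check
sc=(np.array([[468,182],[563,240],[655,152]])-[400,0])/k2+[330,165]; print("scene base",plane(ray("scene",sc),.022))
k3=520/165; f=(np.array([[53,388],[433,336],[455,484],[73,541]])-[0,293])/k3+[270,190]
F=plane(ray("top",f),.028); print("strips outer",F,F.mean(0))
print("camera",ray("top",[320,240])[0])
```

```text
base top corners [[0.4659634484748248, 0.22624710127920283], [0.4909388564475995, 0.15232169838314907], [0.4335568205629072, 0.13519679151659775], [0.41018784728451235, 0.20747222801726334]] [0.4502 0.1803 0.022 ]
pillar top [[0.4499 0.159  0.077 ]
 [0.441  0.1905 0.077 ]
 [0.4617 0.198  0.077 ]
 [0.4714 0.167  0.077 ]] [0.456  0.1786 0.077 ]
scene base [[0.442  0.1331 0.022 ]
 [0.4986 0.1514 0.022 ]
 [0.4719 0.2245 0.022 ]]
strips outer [[ 0.6181  0.0411  0.028 ]
 [ 0.6587 -0.2309  0.028 ]
 [ 0.5518 -0.2447  0.028 ]
 [ 0.509   0.0249  0.028 ]] [ 0.5844 -0.1024  0.028 ]
camera [ 0.4347 -0.0362  1.0224]
```

Emit:
jog_arm([
  [0.8,1,0.1],
  [0.8,1,0.1],
  [0.8,1,0.1],
  [0.8,1,0.1],
  [0.8,1,0.1],
  [0.8,1,0.1],
  [0.8,1,0.1],
  [0.8,1,0.1],
  [0.8,1,0.1],
  [0.8,1,0.1],
], spin=[0.644,0.644,0.644,0.644,0.644,0.644,0.644,0.644,0.644,0.644], jaw=[-1,-1,-1,-1,-1,-1,-1,-1,-1,-1])

```text
t: 1.1
position: [0.5732, -0.1767, 0.2528]
ee_rot: [-0.0, 0.652, 0.759, -0.0]
contact_force: [1.2, -1.1, -0.1]
width: 0.0911
grasp_force: 0.0
```

Emit:
jog_arm([
  [0,0,0],
  [0,0,0],
  [0,0,0],
  [0,0,0],
], spin=[0,0,0,0], jaw=[-1,-1,-1,-1])

```text
t: 1.5
position: [0.5716, -0.1797, 0.2527]
ee_rot: [-0.0, 0.654, 0.757, -0.0]
contact_force: [0.4, 0.8, 0.4]
width: 0.0913
grasp_force: 0.0
```

Run:
```python
from h import *
import pickle
s=monitor.sense(); im=eyes.grab_frame("wrist"); cv2.imwrite("pics/w1.png",im[:,:,::-1]); pickle.dump(s,open("w1.pkl","wb"))
print(s["t"],s["position"],s["ee_rot"],s["qpos"])
```

```text
1.5 [ 0.57163737 -0.1797166   0.25269986] [-2.03047147e-04  6.53513406e-01  7.56914901e-01 -1.41543088e-04] [-4.04145301e-01  4.23084428e-01  1.35763973e+00 -1.49898025e-04
  1.36134131e+00 -5.50476504e-01]
```

View pics/w1.png

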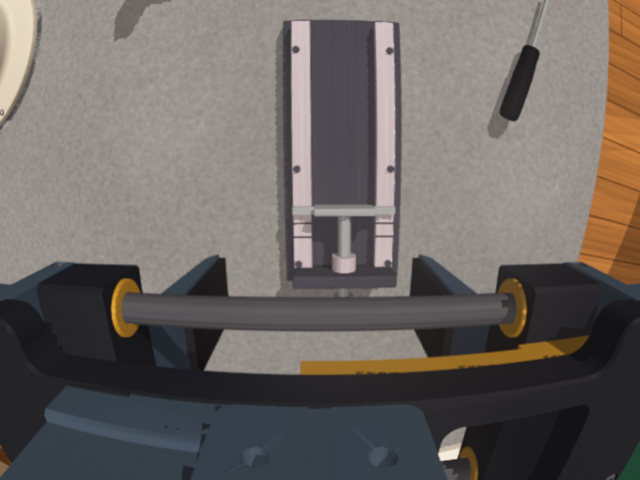

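The wrist view shows the channel's open end at the top (342,22), the plate at (343,211), the engraved lines at rows ~222 and 236, and the end wall at row ~278. Strip holes are at (296,49), (296,169), (390,50) and (390,169).

```bash
cat > fix.py <<'E'
from h import *
import pickle,sys
np.set_printoptions(precision=4,suppress=True)
s=pickle.load(open("w1.pkl","rb")); im=cv2.imread("pics/w1.png"); g=cv2.cvtColor(im,cv2.COLOR_BGR2GRAY)
hsv=cv2.cvtColor(im,cv2.COLOR_BGR2HSV)
print("px row100",[(c,int(g[100,c])) for c in range(282,404,2)])
m=(g>165).astype(np.uint8); m[:, :270]=0; m[:,415:]=0; m[280:]=0
edges={k:[] for k in("L0","L1","R0","R1")}
for r in range(32,195,4):
    for n,(a,b) in {"L":(280,330),"R":(360,405)}.items():
        xs=np.where(m[r,a:b])[0]+a
        if len(xs)>8: edges[n+"0"].append((xs[0]-.5,r)); edges[n+"1"].append((xs[-1]+.5,r))
for n,e in edges.items():
    P=plane(wray(s,e),.028)[:,:2]; c=P.mean(0); u,S,v=np.linalg.svd(P-c); d=v[0]*np.sign(-v[0,1])
    y=c@np.array([-d[1],d[0]]); print(n,len(e),c,"ang",np.degrees(np.arctan2(d[1],d[0])),"resid",S[1]/len(e)**.5,"offset",y)
for c in (300,385):
    print(c,[(r,int(g[r,c])) for r in list(range(14,30))+list(range(204,245))])
E
python3 fix.py
```

```text
px row100 [(282, 94), (284, 69), (286, 61), (288, 59), (290, 70), (292, 184), (294, 195), (296, 195), (298, 195), (300, 198), (302, 199), (304, 193), (306, 195), (308, 197), (310, 146), (312, 75), (314, 78), (316, 77), (318, 78), (320, 77), (322, 78), (324, 78), (326, 76), (328, 77), (330, 77), (332, 76), (334, 77), (336, 77), (338, 79), (340, 77), (342, 78), (344, 77), (346, 77), (348, 75), (350, 78), (352, 76), (354, 78), (356, 79), (358, 79), (360, 78), (362, 79), (364, 78), (366, 77), (368, 62), (370, 59), (372, 60), (374, 69), (376, 129), (378, 192), (380, 194), (382, 194), (384, 196), (386, 198), (388, 197), (390, 192), (392, 196), (394, 165), (396, 80), (398, 77), (400, 90), (402, 148)]
L0 41 [ 0.5303 -0.0759] ang -81.22421883664089 resid 0.0023272977009736917 offset 0.5125041223245239
L1 41 [ 0.5481 -0.0734] ang -81.42649438288724 resid 0.00024540717158163286 offset 0.5310152509456884
R0 41 [ 0.6182 -0.062 ] ang -81.16435637221359 resid 0.00036256469321010846 offset 0.6013157306680623
R1 41 [ 0.6361 -0.0586] ang -80.8005512514745 resid 0.002163923969145015 offset 0.6185282984
[... 651 characters left out ...]
2), (243, 191), (244, 191)]
385 [(14, 149), (15, 149), (16, 148), (17, 149), (18, 150), (19, 151), (20, 141), (21, 132), (22, 176), (23, 199), (24, 199), (25, 198), (26, 197), (27, 197), (28, 197), (29, 197), (204, 191), (205, 185), (206, 167), (207, 163), (208, 168), (209, 168), (210, 167), (211, 170), (212, 171), (213, 166), (214, 153), (215, 143), (216, 141), (217, 140), (218, 150), (219, 181), (220, 192), (221, 181), (222, 129), (223, 109), (224, 157), (225, 186), (226, 191), (227, 191), (228, 190), (229, 190), (230, 190), (231, 190), (232, 191), (233, 192), (234, 184), (235, 138), (236, 103), (237, 152), (238, 187), (239, 191), (240, 191), (241, 191), (242, 192), (243, 192), (244, 192)]
```

Run:
```python
from h import *
import pickle
np.set_printoptions(precision=4,suppress=True)
s=pickle.load(open("w1.pkl","rb"))
a=np.radians(-81.3); d=np.array([np.cos(a),np.sin(a)]); n=np.array([-d[1],d[0]]); c=np.array([.58315,-.0677])
P=plane(wray(s,[[300,223],[385,222.7],[300,236.6],[385,235.9],[300,20.7],[385,21.6]]),.028)[:,:2]
x=(P-c)@d; print(x-np.array([.079,.079,.094,.094,-.144,-.144]))
H=plane(wray(s,[[296,49],[390,50],[296,169],[390,169],[299,263],[389,263]]),.028)[:,:2]; print((H-c)@d,(H-c)@n)
o=c+d*(x[:4]-np.array([.079,.079,.094,.094])).mean(); print("origin",o)
# cross-check with top and scene: strip hole positions projected
for nme in("top","scene"):
    k=eyes.calibration(nme); K=np.array([[k["fx"],0,k["cx"]],[0,k["fy"],k["cy"]],[0,0,1]])
    pts=np.array([np.r_[o+d*xx+n*yy,.028] for xx in(-.144,.141) for yy in(-.055,.055)])
    print(nme,cv2.projectPoints(pts,k["rvec"],k["tvec"],K,None)[0][:,0])
```

```text
[0.0412 0.0412 0.0414 0.041  0.0419 0.041 ]
[-0.0689 -0.0696  0.0617  0.0614  0.1656  0.1664] [-0.0496  0.0507 -0.0503  0.0502 -0.0487  0.0525]
origin [ 0.5894 -0.1084]
top [[292.8894 266.7834]
 [286.3398 218.4479]
 [419.4274 248.6502]
 [411.1308 200.9214]]
scene [[321.9739 231.2888]
 [351.8147 258.1603]
 [225.6252 291.3884]
 [254.0871 323.4879]]
```

Emit:
jog_arm([
  [-0.3,0.88,0],
  [-0.3,0.88,0],
  [-0.3,0.88,0],
  [-0.3,0.88,0],
  [-0.3,0.88,0],
  [-0.3,0.88,0],
  [-0.3,0.88,0],
  [-0.3,0.88,0],
  [-0.3,0.88,0],
  [-0.3,0.88,0],
], spin=[0.09,0.09,0.09,0.09,0.09,0.09,0.09,0.09,0.09,0.09], jaw=[-1,-1,-1,-1,-1,-1,-1,-1,-1,-1])

```text
t: 2.55
position: [0.4524, 0.173, 0.2529]
ee_rot: [0.0, 0.582, 0.813, -0.0]
contact_force: [0.2, -0.1, -0.6]
width: 0.0911
grasp_force: 0.0
```

Run:
```python
from h import *
import pickle
s=monitor.sense(); im=eyes.grab_frame("wrist"); cv2.imwrite("pics/w2.png",im[:,:,::-1]); pickle.dump(s,open("w2.pkl","wb"))
print(s["t"],s["position"],s["ee_rot"],s["qpos"])
```

```text
2.55 [0.45243936 0.17296558 0.25292447] [ 1.47882531e-04  5.82075000e-01  8.13135088e-01 -1.03186959e-05] [ 2.41968218e-01  2.53939595e-01  1.62422257e+00 -2.49907974e-04
  1.26325394e+00 -8.61960246e-02]
```

View pics/w2.png

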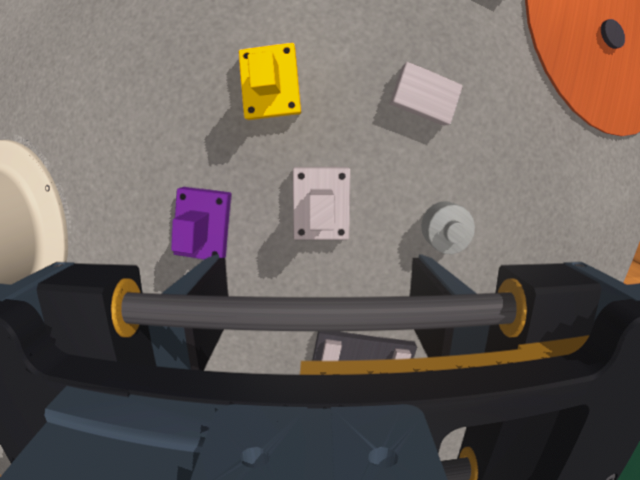

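The wrist view shows the aluminium block at (322,204), with its holes at about (300,176), (342,176), (300,233) and (341,233). Its pillar top is near (322,212). Next I'll refine by centroids and check the pillar height against the scene view.

```bash
cat > blk.py <<'E'
from h import *
import pickle
np.set_printoptions(precision=4,suppress=True)
s=pickle.load(open("w2.pkl","rb")); g=cv2.cvtColor(cv2.imread("pics/w2.png"),cv2.COLOR_BGR2GRAY)
h=[]
for x,y in [(300,176),(342,176),(300,233),(341,233)]:
    w=np.clip(140-g[y-6:y+7,x-5:x+6].astype(float),0,None); w[w<25]=0
    Y,X=np.mgrid[y-6:y+7,x-5:x+6]; h.append([(w*X).sum()/w.sum(),(w*Y).sum()/w.sum()])
h=np.array(h); print(h)
P=plane(wray(s,h),.022); c=P.mean(0); print("holes",P[:,:2].tolist(),"centre",c)
for i,j in((0,2),(1,3)): print("ang x",np.degrees(np.arctan2(*(P[j]-P[i])[[1,0]])),np.linalg.norm(P[j]-P[i]))
for i,j in((0,1),(2,3)): print("ang y",np.degrees(np.arctan2(*(P[j]-P[i])[[1,0]])),np.linalg.norm(P[j]-P[i]))
# height: holes in the scene crop (left, front, right)
sc=(np.array([[487,178],[558,219],[633,152]])-[400,0])/(397/75)+[330,165]
print("scene holes on z=.022",plane(ray("scene",sc),.022))
print("tri",tri(wray(s,h[[2,3,1]]),ray("scene",sc)))
k=8; cr=cv2.resize(cv2.imread("pics/w2.png")[160:248,284:360],None,fx=6,fy=6,interpolation=2); cv2.imwrite("pics/w2c.png",cr)
E
python3 blk.py
```

```text
[[300.7109 175.5599]
 [341.4616 175.7795]
 [300.9773 232.1728]
 [340.7775 231.7654]]
holes [[0.42318708977373376, 0.20452931288564286], [0.4648551091791507, 0.21852009507092165], [0.4431752421745262, 0.14519928172119362], [0.4847562847879266, 0.1598647391957109]] centre [0.454 0.182 0.022]
ang x -71.38144610573507 0.06260653986902505
ang x -71.25843942599757 0.061939547653005654
ang y 18.560396885577436 0.043954133222327524
ang y 19.42753015902323 0.04409148157812679
scene holes on z=.022 [[0.4444 0.1427 0.022 ]
 [0.4856 0.1572 0.022 ]
 [0.4663 0.2151 0.022 ]]
tri [[0.4429 0.1443 0.0196 0.001 ]
 [0.4846 0.1589 0.0199 0.0014]
 [0.4645 0.2177 0.019  0.0018]]
```

View pics/w2c.png

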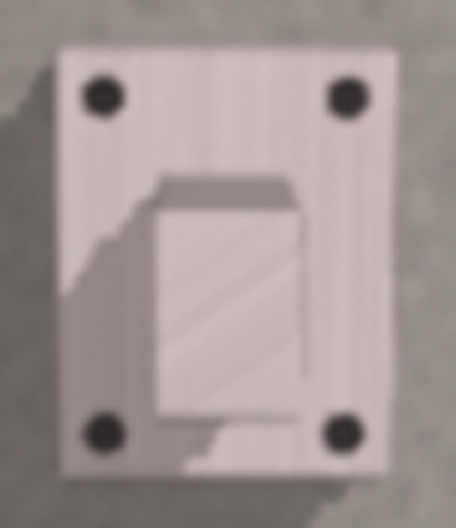

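The crop shows the pillar top as an upright rectangle centred at (322,212) in full-image pixels, square with the tool. The hole heights triangulate to about 20 mm. The centre is (0.454, 0.182) and the angle -71.3°, which the tool already matches, so I'll go down.

Emit:
jog_arm([
  [0.005,0.0225,-0.1],
  [0.005,0.0225,-0.2],
  [0.005,0.0225,-0.3],
  [0.005,0.0225,-0.4],
  [0.005,0.0225,-0.48],
  [0.005,0.0225,-0.54],
  [0.005,0.0225,-0.54],
  [0.005,0.0225,-0.54],
], spin=[0,0,0,0,0,0,0,0], jaw=[-1,-1,-1,-1,-1,-1,-1,-1])

```text
t: 3.4
position: [0.4548, 0.1815, 0.0372]
ee_rot: [-0.0, 0.583, 0.813, -0.0]
contact_force: [1.4, 0.4, 0.3]
width: 0.0912
grasp_force: 0.0
```

Emit:
jog_arm([
  [0,0,0],
  [0,0,0],
  [0,0,0],
  [0,0,0],
  [0,0,0],
  [0,0,0],
  [0,0,0],
  [0,0,0],
  [0,0,0],
  [0,0,0],
], spin=[0,0,0,0,0,0,0,0,0,0], jaw=[1,1,1,1,1,1,1,1,1,1])

```text
t: 4.4
position: [0.4538, 0.1822, 0.0367]
ee_rot: [-0.0, 0.582, 0.813, -0.0]
contact_force: [-3.1, -0.5, 2.0]
width: 0.0237
grasp_force: 30.0
```

Emit:
jog_arm([
  [0,0,0.08],
  [0,0,0.18],
  [0,0,0.25],
  [0.06,-0.12,0.25],
  [0.12,-0.23,0.25],
  [0.17,-0.33,0.25],
  [0.23,-0.44,0.25],
  [0.28,-0.54,0.25],
  [0.322,-0.615,0.25],
  [0.322,-0.615,0.25],
], spin=[0,0,0,-0.02,-0.04,-0.06,-0.08,-0.088,-0.088,-0.088], jaw=[1,1,1,1,1,1,1,1,1,1])

```text
t: 5.4
position: [0.5853, -0.0677, 0.1365]
ee_rot: [0.001, 0.653, 0.758, 0.0]
contact_force: [0.6, 1.0, -5.3]
width: 0.0244
grasp_force: 30.0
```

Emit:
jog_arm([
  [0,0,0],
  [0,0,0],
  [0,0,0],
], spin=[0,0,0], jaw=[1,1,1])

```text
t: 5.7
position: [0.5827, -0.0626, 0.1367]
ee_rot: [-0.0, 0.651, 0.759, -0.0]
contact_force: [0.3, 0.1, -3.7]
width: 0.0238
grasp_force: 30.0
```

Run:
```python
from h import *
import pickle
s=monitor.sense(); im=eyes.grab_frame("wrist"); cv2.imwrite("pics/w3.png",im[:,:,::-1]); pickle.dump(s,open("w3.pkl","wb"))
print(s["t"],s["position"],s["ee_rot"],s["contact_force"],s["width"])
```

```text
5.7 [ 0.58265437 -0.06263825  0.13671543] [-3.29437131e-04  6.50956321e-01  7.59115107e-01 -1.15105568e-04] [ 0.25997314  0.08079914 -3.65909472] 0.023821761289100424
```

View pics/w3.png

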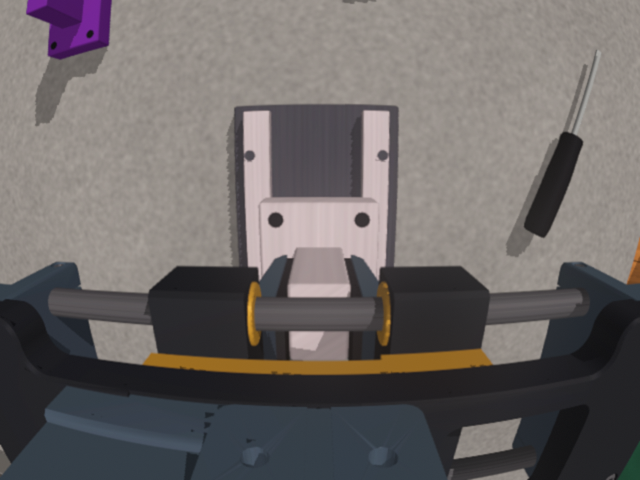

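The view shows the held block square over the channel, with its rear holes at (276,219) and (362,219). The strips are at columns ~245–270 and 363–389. I'll compare the lateral centres in this one view.

Run:
```python
from h import *
import pickle
np.set_printoptions(precision=4,suppress=True)
s=pickle.load(open("w3.pkl","rb")); g=cv2.cvtColor(cv2.imread("pics/w3.png"),cv2.COLOR_BGR2GRAY)
m=g>150; L=[];Rr=[]
for r in list(range(116,146,2))+list(range(164,192,2)):
    a=np.where(m[r,250:300])[0]; b=np.where(m[r,330:385])[0]
    L.append((a[-1]+250.5,r)); Rr.append((b[0]+329.5,r))
A=plane(wray(s,L),.028)[:,:2];B=plane(wray(s,Rr),.028)[:,:2]
def fit(P):
    vx,vy,x,y=cv2.fitLine(P.astype(np.float32),cv2.DIST_HUBER,0,1e-4,1e-4).ravel(); q=-np.sign(vy); return np.array([vx*q,vy*q]),np.array([x,y])
(da,pa),(db,pb)=fit(A),fit(B)
for d in(da,db): print("ang",np.degrees(np.arctan2(d[1],d[0])))
a=np.radians(-81.3); d=np.array([np.cos(a),np.sin(a)]); n=np.array([-d[1],d[0]])
print("width",(pb-pa)@n,"centre y",((pa+pb)/2)@n,"expected",np.array([.5894,-.1084])@n)
h=[]
for x,y in [(276,219),(362,219)]:
    w=np.clip(140-g[y-10:y+11,x-10:x+11].astype(float),0,None); w[w<25]=0
    Y,X=np.mgrid[y-10:y+11,x-10:x+11]; h.append([(w*X).sum()/w.sum(),(w*Y).sum()/w.sum()])
P=plane(wray(s,h),s["position"][2]-.0367+.022)[:,:2]; v=P[1]-P[0]
print("block holes mid: y",P.mean(0)@n,"x",(P.mean(0)-[.5894,-.1084])@d,"sep",np.linalg.norm(v),"x-ang",np.degrees(np.arctan2(v[1],v[0]))-90,"tcp y",s["position"][:2]@n)
```

```text
ang -80.8457
ang -81.684296
width 0.07057037596611013 centre y 0.566093102338148 expected 0.5662216239702395
block holes mid: y 0.5680361371219385 x -0.07797892271750483 sep 0.04402432150227537 x-ang -81.16697587090094 tcp y 0.5664755647878664
```

Emit:
jog_arm([
  [-0.0025,0,-0.05],
  [-0.0025,0,-0.11],
  [-0.0025,0,-0.15],
  [-0.0025,0,-0.165],
  [-0.0025,0,-0.165],
  [-0.0025,0,-0.175],
  [-0.0025,0,-0.185],
  [-0.0025,0,-0.185],
], spin=[0,0,0,0,0,0,0,0], jaw=[1,1,1,1,1,1,1,1])

```text
t: 6.55
position: [0.5821, -0.0636, 0.0628]
ee_rot: [-0.0, 0.651, 0.759, -0.0]
contact_force: [-0.4, 0.3, -4.5]
width: 0.0238
grasp_force: 30.0
```

Emit:
jog_arm([
  [0,0,-0.01],
  [0,0,-0.018],
  [0,0,-0.02],
  [0,0,-0.022],
  [0,0,-0.024],
  [0,0,-0.024],
], spin=[0,0,0,0,0,0], jaw=[1,1,1,1,1,1])

```text
t: 7.15
position: [0.5822, -0.0636, 0.0532]
ee_rot: [-0.0, 0.651, 0.759, -0.0]
contact_force: [-0.7, -0.2, -4.2]
width: 0.0241
grasp_force: 30.0
```

Emit:
jog_arm([
  [0,0,-0.002],
  [0,0,-0.004],
  [0,0,-0.004],
  [0,0,-0.004],
], spin=[0,0,0,0], jaw=[1,1,1,1])

```text
t: 7.55
position: [0.5823, -0.0634, 0.0527]
ee_rot: [0.0, 0.651, 0.759, 0.0]
contact_force: [-5.5, 3.7, 14.1]
width: 0.0238
grasp_force: 30.0
```

Emit:
jog_arm([
  [0,0,0.0015],
  [0,0,0.002],
  [0,0,0.002],
  [0,0,0.002],
], spin=[0,0,0,0], jaw=[1,1,1,1])

```text
t: 7.95
position: [0.5823, -0.0636, 0.0527]
ee_rot: [0.0, 0.651, 0.759, 0.0]
contact_force: [-1.5, 1.6, 6.0]
width: 0.024
grasp_force: 30.0
```

```bash
cat > meas.py <<'E'
from h import *
import sys
np.set_printoptions(precision=4,suppress=True)
a=np.radians(-81.3); d=np.array([np.cos(a),np.sin(a)]); n=np.array([-d[1],d[0]])
s=monitor.sense(); p=s["position"][:2]-[.5894,-.1084]; f=s["contact_force"]
print("t",s["t"],"fix xy mm",p@d*1e3,p@n*1e3,"z",s["position"][2],"F along/lat/z",f[:2]@d,f[:2]@n,f[2],"M",s["torque"])
for nm in sys.argv[1:]:
    im=eyes.grab_frame(nm.split("_")[0]); cv2.imwrite(f"pics/{nm}.png",im[:,:,::-1])
E
python3 meas.py wrist_4 top_4 scene_4
python3 - <<'E'
import cv2,numpy as np
a=cv2.resize(cv2.imread("pics/top_4.png")[190:285,270:435],(520,300),interpolation=2)
b=cv2.resize(cv2.imread("pics/scene_4.png")[220:340,210:370],(400,300),interpolation=2)
w=cv2.imread("pics/wrist_4.png")[80:380,200:440]
o=np.zeros((600,760,3),np.uint8);o[:300,:520]=a;o[300:,:400]=b;o[300:,420:660]=w;cv2.imwrite("pics/c4.png",o)
E
```

```text
t 7.95 fix xy mm -45.37932788710425 -0.1975250366024897 z 0.052673082203556376 F along/lat/z -1.8090184146924808 -1.2865302015022027 6.024960769100942 M [ 0.2328  0.2604 -0.0021]
```

View pics/c4.png

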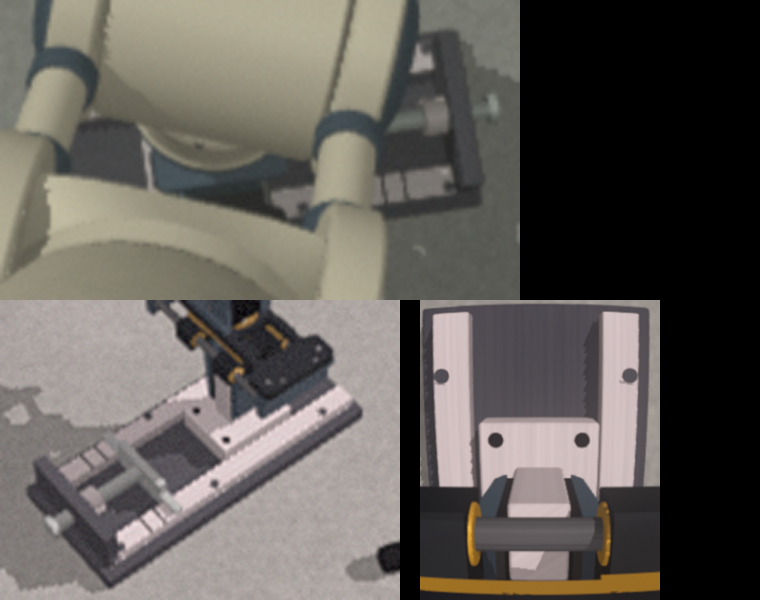

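The block sits in the channel, lengthwise and well clear of the plate. It lies about 1 mm towards the +y strip, so I'll correct that while sliding up near the plate.

Emit:
jog_arm([
  [-0.0025,0,0.001],
  [0.001,-0.02,0.001],
  [0.004,-0.045,0.001],
  [0.008,-0.07,0.001],
  [0.0115,-0.095,0.001],
  [0.015,-0.12,0.001],
  [0.0185,-0.14,0.001],
  [0.0203,-0.149,0.001],
  [0.0203,-0.149,0.001],
  [0.0203,-0.149,0.001],
], spin=[0,0,0,0,0,0,0,0,0,0], jaw=[1,1,1,1,1,1,1,1,1,1])

```text
t: 9.1
position: [0.5902, -0.1231, 0.0527]
ee_rot: [-0.0, 0.651, 0.759, -0.0]
contact_force: [0.8, 0.6, -4.6]
width: 0.0235
grasp_force: 30.0
```

```bash
python3 meas.py
```

```text
t 9.1 fix xy mm 14.66557057839647 -1.450846790576778 z 0.0527407889465861 F along/lat/z -0.47014594637400053 0.8500278682092187 -4.571771281456394 M [-0.0247 -0.151  -0.0511]
```

Emit:
jog_arm([
  [0.001,-0.008,-0.0005],
  [0.002,-0.015,-0.0005],
  [0.0033,-0.022,-0.0005],
  [0.0045,-0.03,-0.0005],
  [0.0057,-0.037,-0.0005],
  [0.0057,-0.037,-0.0005],
  [0.0057,-0.037,-0.0005],
], spin=[0,0,0,0,0,0,0], jaw=[1,1,1,1,1,1,1])

```text
t: 9.8
position: [0.5926, -0.1381, 0.0527]
ee_rot: [-0.0, 0.651, 0.759, 0.0]
contact_force: [-0.7, 3.2, 0.5]
width: 0.024
grasp_force: 30.0
```

```bash
python3 meas.py
```

```text
t 9.8 fix xy mm 29.84211627050197 -1.3259537077501844 z 0.05270768730827581 F along/lat/z -3.2655834861327753 -0.24870645835292757 0.490797519479654 M [0.4222 0.1089 0.0736]
```

Emit:
jog_arm([
  [0.001,-0.007,0],
  [0.002,-0.014,0],
  [0.003,-0.02,0],
  [0.004,-0.026,0],
  [0.005,-0.032,0],
  [0.005,-0.032,0],
  [0.005,-0.032,0],
  [0.005,-0.032,0],
], spin=[0,0,0,0,0,0,0,0], jaw=[1,1,1,1,1,1,1,1])

```text
t: 10.6
position: [0.5944, -0.15, 0.0528]
ee_rot: [-0.001, 0.651, 0.759, 0.0]
contact_force: [-1.4, 9.9, 3.5]
width: 0.0238
grasp_force: 30.0
```

```bash
python3 meas.py scene_5 wrist_5
python3 - <<'E'
import cv2,numpy as np
b=cv2.resize(cv2.imread("pics/scene_5.png")[230:330,215:325],(594,540),interpolation=2)
w=cv2.imread("pics/wrist_5.png")[80:380,225:425]
o=np.zeros((540,794,3),np.uint8);o[:,:594]=b;o[:300,594:]=w;cv2.imwrite("pics/c5.png",o)
E
```

```text
t 10.6 fix xy mm 41.86253739172554 -1.3699036075034934 z 0.052756243080623086 F along/lat/z -9.98004377649137 0.09670688511658741 3.486988004580286 M [1.8984 0.1031 0.1657]
```

View pics/c5.png

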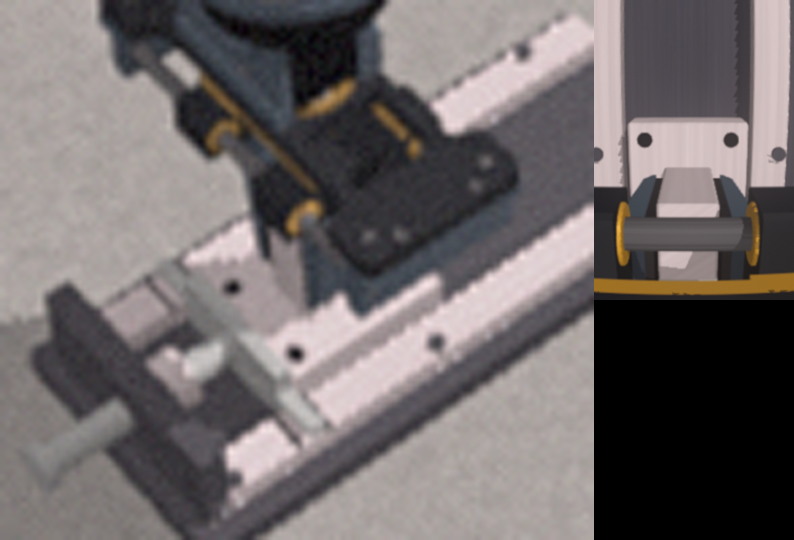

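The ears stand between the lines: the far line is still visible just ahead of the plate on both strips, and the near one is covered. The rear holes keep the same place in the wrist view, at row ~220, so the block hasn't tilted or slipped in the grip. The travel is about 22 mm with about 9–10 N of force. I'll let it settle and then hand in.

Emit:
jog_arm([
  [0,0,0],
  [0,0,0],
  [0,0,0],
  [0,0,0],
  [0,0,0],
], spin=[0,0,0,0,0], jaw=[1,1,1,1,1])

```text
t: 11.2
position: [0.5944, -0.15, 0.0528]
ee_rot: [-0.001, 0.651, 0.759, 0.0]
contact_force: [-1.6, 10.5, 4.9]
width: 0.0239
grasp_force: 30.0
```

```bash
python3 meas.py; python3 -c "
from bench import robot; print(robot.finish_job())"
```

```text
t 11.2 fix xy mm 41.882474952142886 -1.3660786657215835 z 0.0527765249628855 F along/lat/z -10.574825179353562 0.010739494973885409 4.879042486778306 M [1.8385 0.0874 0.1668]
the job is handed in; nothing more can be done
None
```

I handed the job in at about 11 s with the arm still holding the block against the plate: the plate is pressed in about 22 mm, its ears are between the lines, and the wrist reads 10.6 N along the channel (about 9 N expected from the spring); no verdict was returned.

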